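Park the captive shield screw and set the trimmer under the cover

ROBOT

A 6-joint arm with a two-finger parallel gripper is mounted at the origin on a cart in front of the work surface, level with it; the furniture and walls round the work are solid. World frame = base frame: x ahead of the robot, y to its left, z up, the work surface at z = 0. Lengths are in mm, angles in rad, forces in N, time in s.
With the tool pointing down it reaches from about 275 to 825 mm from the base axis. Payload 5.2 kg.
Tool frame: the origin (TCP) lies at the very end of the fingers, on their centre line; the grasp point (between the pads) lies 19 mm behind it; z points along the fingers, y is the direction in which the jaws open and shut (so a half turn about z gives the same grasp; the last joint's range is limited). The gripper opens to 93 mm and grips with 3 to 60 N. Pads are 15 mm wide; open, the fingers measure 128 mm over their backs; the gripper's body (75 mm by 188 mm) begins 65 mm behind the grasp point.
Start: joints at [-1.389, 0.259, 1.535, -0, 1.348, -0.203], TCP at [206.476, -509.777, 218.653] pointing down, gripper open.
Joint ranges: [-3.14, 3.14], [-0.91, 2.08], [0.19, 2.58], [-1.22, 4.36], [0.22, 2.71], [-3.12, 3.12]. Speed limits (rad/s): [2.57, 2.57, 3.14, 3.14, 3.14, 3.14].

INTERFACE

Orientations are given as [roll, pitch, yaw] about the fixed x, y, z axes, in that order (R = Rz(yaw) Ry(pitch) Rx(roll)).
In Python, from bench import robot gives the robot as it stands. The module is installed in compiled form; this text tells all that it offers. Calls block until the motion is done:
- robot.move_ptp(position, orientation): joint-space move of the TCP to a pose.
- robot.move_linear(position, ori=None, speed=150, f_stop=None): straight line of the TCP; ori=None keeps the orientation; speed is the mean speed in mm/s. With f_stop (N) it stops when the force on the tool has changed by that much, and returns True; else False.
- robot.move_j(angles): joint-space move.
- robot.move_gripper(opening): opening from 0.0 (shut) to 1.0 (fully open); the grip force is fixed at half the most; returns when the fingers have stopped.
- robot.sleep(seconds).
- robot.inverse_kinematics(position, orientation): joint angles nearest the present ones, or None.
- robot.get_image(name): name is "scene" or "top" or "wrist"; returns a dict with "img" (400x640x3 uint8, blue, green, red), "fovy" (degrees; the focal length in pixels is half the picture's height over the tangent of half this angle, whatever the lens; pixels are square), "cx", "cy" (the principal point, pixels), "eye" and "orientation" of the camera in the world. Camera axes: x right, y down, z forward; pixel columns grow to the right and rows downward; lengths in mm; the calibration is good to about 2 mm. The wrist camera is an equidistant fisheye: a pixel r from the principal point sees the ray r / f radians off the axis. A picture is of the moment at which its call begins. There is no depth.
A pose or a line that the arm cannot do raises robot.MotionError and nothing moves.
- robot.hand_in(): hands the job in, once; it reports no verdict.
Readings, each from a call of its own:
- robot.current_t(): time.
- robot.current_qpos(): joint angles.
- robot.current_joint_vel(): joint speeds.
- robot.current_joint_efforts(): joint torques, N m.
- robot.current_tcp_pos(): TCP position.
- robot.current_eef_rot(): TCP orientation.
- robot.current_contact_force(): force on the tool from outside, world axes, zero at the start.
- robot.current_ft_torque(): the same for the moment, N m.
- robot.current_gripper_width(): opening from 0.0 (shut) to 1.0 (fully open).
Only numpy, scipy, OpenCV 4.12 (cv2) and the standard library are available. Lean on these libraries where they do the work, as an engineer would, in place of code of your own. Each camera call takes 0.05 s, during which the arm holds its last target.

TASK

The trimmer under the sliding cover of the screened metal box has to be set fully clockwise before calibration. Pull the spring-loaded captive screw on the cover up against its spring and turn it anticlockwise to its stop so that its thread holds it parked up, slide the cover fully open, then with the flat screwdriver from the wooden block turn the slotted brass trimmer clockwise to its stop and stand the screwdriver back upright in its hole. Leave the screw parked and the cover open, and do not disturb the battery, the small circuit board or the side cutters.

Things in the scene. Friction and masses are not known exactly. Their poses are not given: they have to be found in the camera images.
- screw_head (a point): centre of the knurled steel head (26 mm diameter, 18 mm tall, vertical axis) of the captive screw on the cover; turns and lifts with the screw. Below the head is a collar 19 mm in diameter; at rest the underside of the head is 19.5 mm above the cover's top face. The cover's top face is 47 mm above the bench.
- screw_lift (a joint): height of the captive screw, m: 0 = down, its nose in a hole of the box, so the cover is locked; 0.0105 = pulled up against the upper stop. A spring pushes it down with 4.4 N at 0, growing to 8 N at the top. The thread in the collar can catch only from about 0.0073 upward (pull to about 0.009); once turned to the stop and let go, the screw stays up at about 0.0072. Held by its head it needs about 0.03 N m to turn.
- screw_turn (a joint): angle of the captive screw, rad, growing anticlockwise seen from above: it starts between 0 and 0.25, where it can be pulled up freely. Pulled up and turned, its thread takes its weight and spring from about 0.7 on, and the stop is at 1.55. Turn it only when pulled up: otherwise it jams on the start of the thread or, forced, runs under it, and has to be turned back below 0.3 before it can be pulled up.
- cover_handle (a point): middle of the round steel handle bar on the grey cover; the bar is 9 mm thick and 42 mm long, lies along this frame's x and its axis is 28 mm above the cover's top face. The cover opens along this frame's +y. In +y from the bar, the screw's axis is 77 mm away.
- cover (a joint): opening of the sliding cover, m: 0 = shut, 0.072 = fully open against its stop; it rubs with about 1.5 N and stays where it is left.
- trimmer_slot (a point): centre of the slotted brass rotor (24 mm diameter) in the well under the shut cover, at the height of its top face, 29.5 mm above the bench. The slot runs along this frame's x, right across the rotor, and is 3.8 mm wide and 5.5 mm deep. The rotor turns about its vertical axis and needs about 0.03 N m.
- trimmer (a joint): angle of the trimmer, rad, growing clockwise seen from above: it starts between 0 and 0.35, the clockwise stop is at 1.45; it stays where it is left.
- driver_handle (a point): point on the axis of the flat screwdriver, half-way up the gripping part of its black handle. z runs from blade to handle (upright in the block). The handle is a hexagon, 20 mm across flats and 23 mm across corners; the flats face this frame's +/-y and every 60 degrees from there; gripping part 60 mm long. 49 mm below this point is the shoulder on which the handle stands on the block, 99 mm below it the blade's end; the handle ends 33 mm above it.
- driver_tip (a point): middle of the end of the screwdriver's flat blade, 8.4 mm wide along this frame's x and 2 mm thick along y; the round shank above is 6.4 mm thick.
- block_hole (a point): centre of the mouth of the screwdriver's hole, in the top of the wooden block (96 x 46 mm, 58 mm tall); the hole is 13.5 mm in diameter, 55 mm deep, with a 2 mm chamfer. The two smaller holes, 32 mm from it along this frame's -x and +x, are for other tools; in the +x one stands a hex key that rises 18 mm above the block.
- battery_block: bystander: block battery 18 x 26 mm, 49 mm tall, standing behind the box; origin under its middle
- relay_board: bystander: small circuit board 26 x 50 x 12 mm with a square relay on it, lying behind the box; origin under its middle
- cutters: bystander: side cutters 41 x 119 x 13 mm, lying to the left of the box; origin under their middle

How it is judged:
By the outcome, as a careful person would: the job done as asked, in the order asked, and still so for the second after the job is handed in, with the robot touching nothing.
It also fails if it takes over 72 s, if anything falls off the work surface, if the arm or the gripper's body presses on something with over 40 N, if the wrist force passes 120 N, or if a joint passes its speed limit or range.

## Working session

There is one attempt and no reset: what is moved stays moved. The work goes in short steps, each a Python script; the robot and the scene stay as the last script left them, time stands still between calls to the robot, and variables do not carry over. Pictures are saved under pics/ and viewed, and the job is handed in when it is done.

```bash
mkdir -p pics; ls
python3 - <<'E'
from bench import robot
import cv2
for n in ["scene","top","wrist"]:
    d=robot.get_image(n); cv2.imwrite(f"pics/{n}0.png",d["img"])
    print(n,d["fovy"],d["cx"],d["cy"],d["eye"],d["orientation"])
print(robot.current_t(),robot.current_eef_rot(),robot.current_gripper_width())
E
```

```text
pics
scene 56.957642471370484 319.5047537910571 195.44212879225105 [ 280.87718212 -729.16767993  585.04428425] [-2.17330666 -0.01647757 -0.40739756]
top 45.910790801839525 317.77259393906775 193.02022206665677 [ 510.803648    -73.69866213 1313.80831074] [-3.08363296 -0.00750692 -1.55777716]
wrist 65.70646984690485 322.78162974049974 196.49063651370088 [ 279.4310565  -480.96809913  382.9821103 ] [ 2.85336323e+00  3.39488516e-04 -1.18574709e+00]
0.15 [-3.14017740e+00 -2.80658864e-04  3.84735677e-01] 0.9965852564966301
```

View pics/scene0.png

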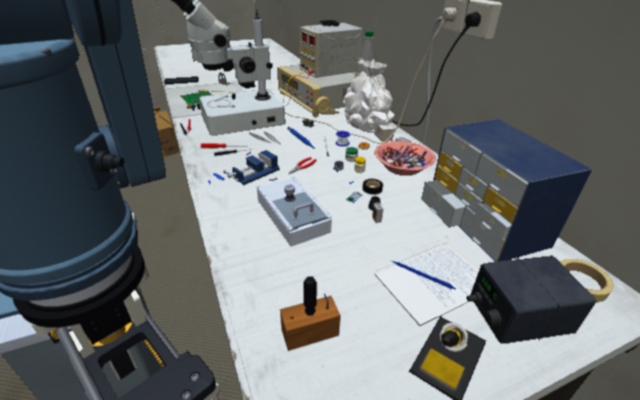

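View pics/top0.png

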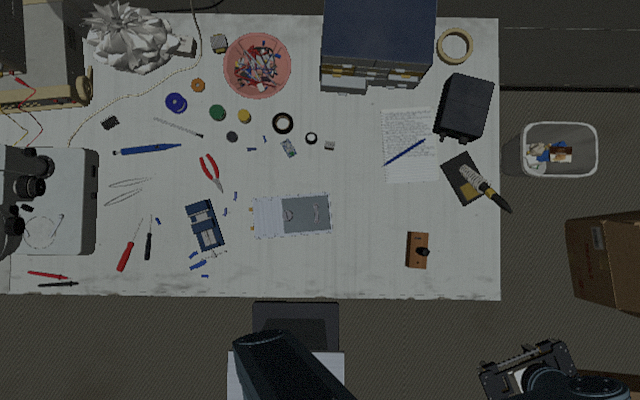

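View pics/wrist0.png

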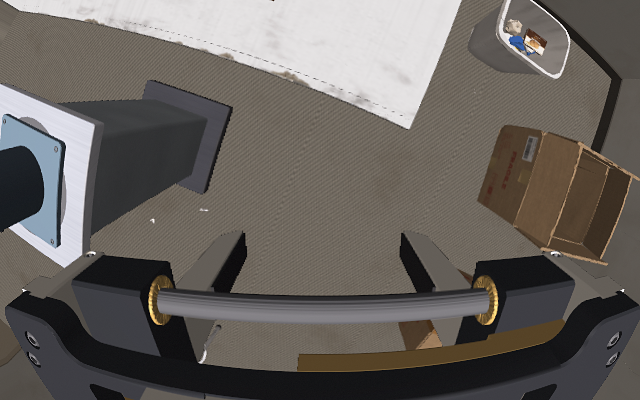

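```bash
cat > h.py <<'E'
import numpy as np, cv2
from scipy.spatial.transform import Rotation as R
from bench import robot
def cam(name,save=None):
    d=robot.get_image(name); d["name"]=name
    d["f"]=200/np.tan(np.radians(d["fovy"])/2); d["R"]=R.from_euler("xyz",d["orientation"]).as_matrix()
    if save: cv2.imwrite(f"pics/{save}.png",d["img"])
    return d
def ray(d,u,v):
    x=(u-d["cx"]);y=(v-d["cy"]);f=d["f"]
    if d["name"]=="wrist":
        r=np.hypot(x,y)+1e-9;t=r/f; c=np.array([np.sin(t)*x/r,np.sin(t)*y/r,np.cos(t)])
    else: c=np.array([x/f,y/f,1.]); c/=np.linalg.norm(c)
    return d["R"]@c
def onz(d,u,v,z):
    r=ray(d,u,v); e=np.array(d["eye"]); return e+r*(z-e[2])/r[2]
def proj(d,p):
    c=d["R"].T@(np.array(p,float)-d["eye"])
    if d["name"]=="wrist":
        r=np.hypot(c[0],c[1])+1e-9;t=np.arctan2(r,c[2])*d["f"]; return d["cx"]+t*c[0]/r,d["cy"]+t*c[1]/r
    return d["cx"]+d["f"]*c[0]/c[2],d["cy"]+d["f"]*c[1]/c[2]
def crop(d,x0,y0,x1,y1,k,name):
    cv2.imwrite(f"pics/{name}.png",cv2.resize(d["img"][y0:y1,x0:x1],None,fx=k,fy=k,interpolation=cv2.INTER_CUBIC))
def save(d): # for later offline
    import pickle; pickle.dump(d,open(f"pics/{d['name']}_{robot.current_t():.2f}.pkl","wb"))
E
python3 - <<'E'
from h import *
d=cam("top"); crop(d,235,170,435,290,4,"top_c")
print(onz(d,317,213,75),onz(d,289,213,75),onz(d,423,252,120),onz(d,417,250,58))
E
```

```text
[530.31333763 -80.71962777  75.        ] [529.34949311  -7.3541982   75.        ] [ 434.97369739 -348.69559447  120.        ] [ 436.10665198 -347.05303198   58.        ]
```

View pics/top_c.png

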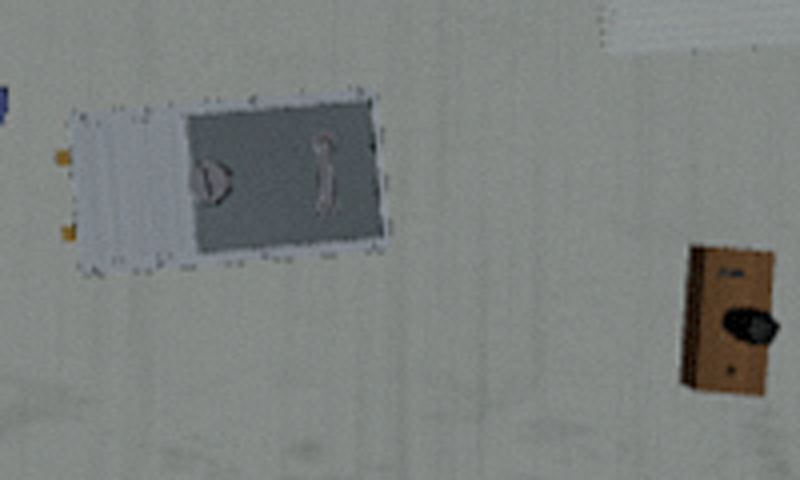

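Run:
```python
from h import *
robot.move_ptp([525,-40,230],[np.pi,0,0])
d=cam("wrist","w1"); save(d); print(robot.current_t(),d["eye"],d["orientation"],robot.current_tcp_pos())
for p in [[530,-80,75],[529,-7,84]]: print(proj(d,p))
```

```text
2.2917 [603.79607904 -41.89008507 394.99891733] [ 2.85351335e+00 -1.73903278e-03 -1.57133981e+00] [524.98784485 -40.85068991 229.92777659]
(np.float64(358.09764604552), np.float64(177.51548648017484))
(np.float64(288.63318632731455), np.float64(180.46448802473333))
```

View pics/w1.png

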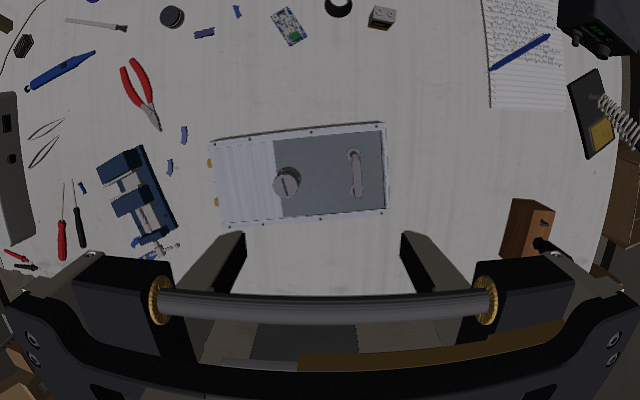

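Run:
```python
import pickle,glob
from h import *
d=pickle.load(open(glob.glob("pics/wrist_2*.pkl")[0],"rb")); crop(d,200,110,400,235,4,"w1c")
```

```text
(no output)
```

View pics/w1c.png

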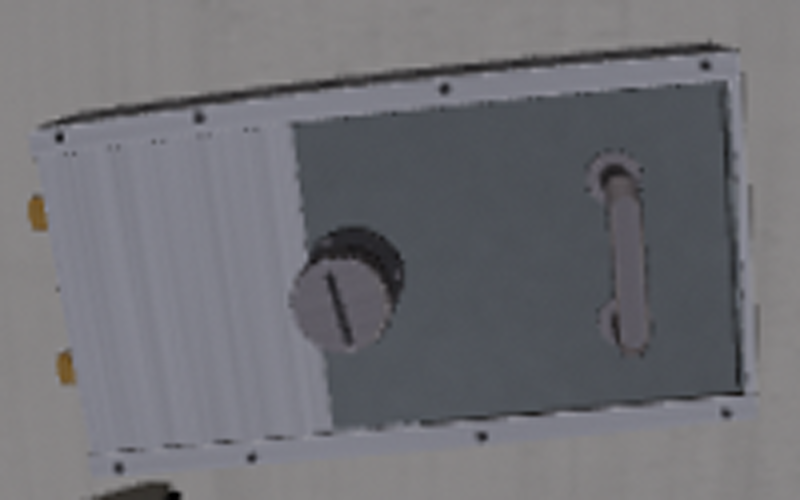

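Run:
```python
import pickle,glob
from h import *
d=pickle.load(open(glob.glob("pics/wrist_2*.pkl")[0],"rb"))
def P(a,b,z): return onz(d,200+a/4,110+b/4,z).round(1)
s=P(340,305,84.5);h1=P(621,180,78);h2=P(634,348,78)
print("screw",s,"rim w",P(290,300,84.5),P(392,305,84.5)); print("bar",h1,h2,(h1+h2)/2,np.linalg.norm(h1-h2))
c=[P(295,123,47),P(725,82,47),P(742,392,47),P(335,428,47)];print(c)
for i in range(4):
  v=c[(i+1)%4]-c[i];print(np.linalg.norm(v),np.degrees(np.arctan2(v[1],v[0])))
b=(h1+h2)/2;v=(s-b)[:2];print(np.linalg.norm(v),np.degrees(np.arctan2(v[1],v[0])))
```

```text
screw [522.9  -3.1  84.5] rim w [524.3  10.1  84.5] [522.9 -16.7  84.5]
bar [554.7 -76.1  78. ] [509.3 -80.7  78. ] [532.  -78.4  78. ] 45.63244459811465
[array([566.6,  13.1,  47. ]), array([ 578.5, -108.6,   47. ]), array([ 486.2, -117.9,   47. ]), array([475. ,   4.5,  47. ])]
122.2804154392681 -84.41529046227754
92.76734339195018 -174.24638740725803
122.91135016750894 95.22819188527234
92.00282604355154 5.363575570980126
75.84787406381277 96.8907748922482
```

Run:
```python
from h import *
robot.move_ptp([523.5,-2.5,135],[np.pi,0,1.62])
robot.move_gripper(0.55)
d=cam("wrist","w2"); save(d); print(robot.current_t(),robot.current_tcp_pos(),robot.current_qpos())
print(proj(d,[523.5,-2.5,84.5]))
crop(d,220,100,420,250,4,"w2c")
```

```text
4.5667 [523.5035472   -2.46014461 134.99033069] [-2.17977488e-01  2.84413466e-01  1.71781677e+00  2.56468090e-05
  1.13936618e+00 -2.67247359e-01]
(np.float64(323.3666684073624), np.float64(214.494349929753))
```

View pics/w2c.png

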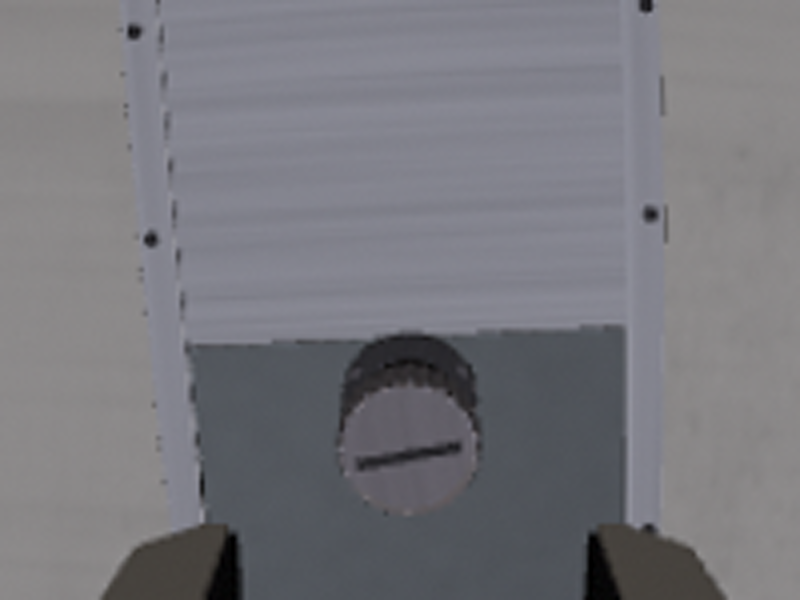

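Run:
```python
import pickle,glob
from h import *
d=pickle.load(open(glob.glob("pics/wrist_4*.pkl")[0],"rb"))
print(onz(d,322.4,211.75,84.5),onz(d,220+338/4,211,84.5),onz(d,220+481/4,211,84.5))
print(robot.current_contact_force(),robot.current_ft_torque())
```

```text
[ 5.22680194e+02 -3.84696964e-01  8.45000000e+01] [ 5.09461692e+02 -4.66987381e-01  8.45000000e+01] [535.80306129   0.84133652  84.5       ]
[ 0.7826669  -0.05364718  0.21727654] [-0.03658344 -0.04814753  0.01611965]
```

```bash
cat >> h.py <<'E'
def st(tag=""):
    print(tag,round(robot.current_t(),2),"tcp",np.round(robot.current_tcp_pos(),2),"F",np.round(robot.current_contact_force(),1),"M",np.round(robot.current_ft_torque(),3),"w",round(robot.current_gripper_width()*93,1))
E
python3 - <<'E'
from h import *
print(robot.move_linear([523.1,-1.5,58],f_stop=15)); st()
robot.move_gripper(0.0); st("grip")
robot.move_linear([523.1,-1.5,67.2],speed=15); st("up")
cam("scene","s1"); d=cam("wrist","w3"); crop(d,220,100,420,250,4,"w3c")
E
```

```text
False
 5.23 tcp [523.56  -1.61  58.43] F [0.3 0.6 0.1] M [-0.02  -0.089  0.006] w 51.2
grip 5.78 tcp [522.93  -1.58  58.49] F [-2.3  0.1  5.7] M [-0.053  0.388  0.024] w 25.6
up 6.54 tcp [522.8   -1.48  66.9 ] F [ 0.3 -1.7 -8.3] M [-0.281 -0.24   0.016] w 25.5
```

View pics/w3c.png

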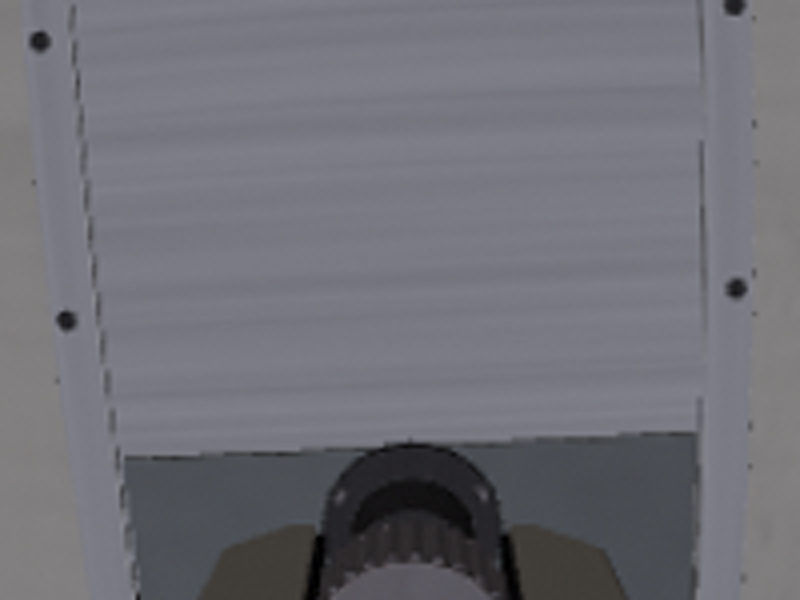

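Run:
```python
from h import *
robot.move_linear([523.0,-1.5,67.9],speed=15); st("up")
q=np.array(robot.current_qpos()); q0=q[5]
for a in [0.4,0.8,1.2,1.4,1.5,1.6,1.7]:
    p=q.copy(); p[5]=q0-a; robot.move_j(p); st(f"{a}")
    if abs(robot.current_ft_torque()[2])>0.25: break
```

```text
up 6.89 tcp [522.82  -1.46  67.83] F [-0.3 -1.7 -7.8] M [-0.278 -0.223 -0.014] w 25.5
0.4 7.36 tcp [523.11  -1.34  67.92] F [ 1.4 -0.6 -8.6] M [-0.084 -0.476 -0.008] w 25.6
0.8 7.83 tcp [523.34  -1.15  67.96] F [ 3.   2.1 -8.8] M [ 0.311 -0.677 -0.016] w 25.1
1.2 8.29 tcp [523.41  -1.    68.01] F [ 5.1  3.4 -6.9] M [ 0.726 -0.955  0.064] w 25.5
1.4 8.6 tcp [523.39  -0.84  68.  ] F [ 2.9  3.5 -8.7] M [ 0.854 -0.86   0.072] w 25.4
1.5 8.85 tcp [523.12  -0.93  67.93] F [ 3.6  3.8 -8.4] M [ 0.753 -0.757  0.078] w 25.7
1.6 9.1 tcp [523.09  -0.86  67.91] F [ 3.1  4.  -8.7] M [ 0.761 -0.751 -0.281] w 25.4
```

Run:
```python
from h import *
p=robot.current_tcp_pos()
robot.move_linear([p[0],p[1],66.3],speed=15); st("dn")
robot.move_gripper(0.55); st("open")
p=robot.current_tcp_pos()
robot.move_linear([p[0],p[1],130],speed=200)
robot.move_ptp([532,-77.5,120],[np.pi,0,np.pi+0.096]); 
d=cam("wrist","w4"); save(d); crop(d,220,60,420,210,4,"w4c");st()
cam("scene","s2")
print(proj(d,[531.5,-78,78]))
```

```text
dn 9.36 tcp [523.16  -0.78  66.47] F [ 2.6  2.7 -6. ] M [ 0.409 -0.531 -0.368] w 25.3
open 10.0 tcp [523.09  -0.89  66.36] F [0.3 0.7 0.5] M [ 0.025 -0.147  0.019] w 50.9
 10.93 tcp [530.82 -77.2  118.38] F [-0.5  0.3 -0.9] M [ 0.11  -0.102 -0.091] w 51.3
(np.float64(324.5321556172891), np.float64(223.3103049938528))
```

View pics/w4.png

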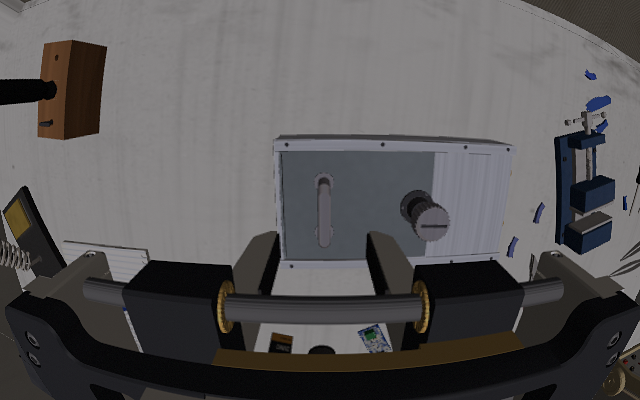

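View pics/s2.png

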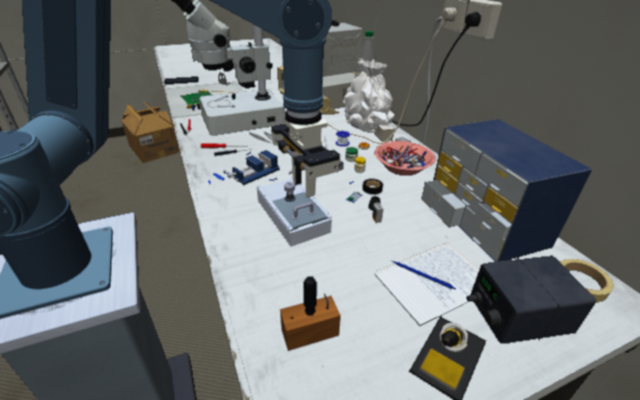

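Run:
```python
from h import *
print(robot.move_linear([531.5,-77.8,58],f_stop=15)); st()
robot.move_gripper(0.0); st("grip")
p=robot.current_tcp_pos(); a=np.radians(5.5)
r=robot.move_linear([p[0]-76*np.sin(a),p[1]+76*np.cos(a),58],speed=70,f_stop=14); st(f"slid {r}")
q=robot.current_tcp_pos(); print(np.linalg.norm(q[:2]-p[:2]))
```

```text
False
 11.54 tcp [531.71 -77.22  58.31] F [-0.5  0.3  0.6] M [ 0.086 -0.13   0.049] w 51.3
grip 12.31 tcp [531.45 -77.19  58.09] F [0.2 3.4 3. ] M [ 0.758 -0.156 -0.049] w 8.0
slid True 13.28 tcp [524.38  -5.53  58.09] F [ 0.7 -3.2  1.7] M [-0.287 -0.069  0.01 ] w 7.8
72.01102238821564
```

Run:
```python
from h import *
robot.move_gripper(0.4); st("open")
p=robot.current_tcp_pos()
robot.move_linear([p[0],p[1],110],speed=200)
robot.move_ptp([535,-75,170],[np.pi,0,np.pi+0.096]); robot.sleep(0.15)
d=cam("wrist","w5"); save(d); crop(d,220,100,420,250,4,"w5c");st()
```

```text
open 13.96 tcp [523.9   -6.05  57.88] F [ 0.1 -0.3  0.6] M [ 0.015 -0.153 -0.018] w 36.9
 15.03 tcp [533.77 -73.68 168.3 ] F [ 0.  -0.9  0.1] M [ 0.076 -0.18  -0.036] w 37.4
```

View pics/w5.png

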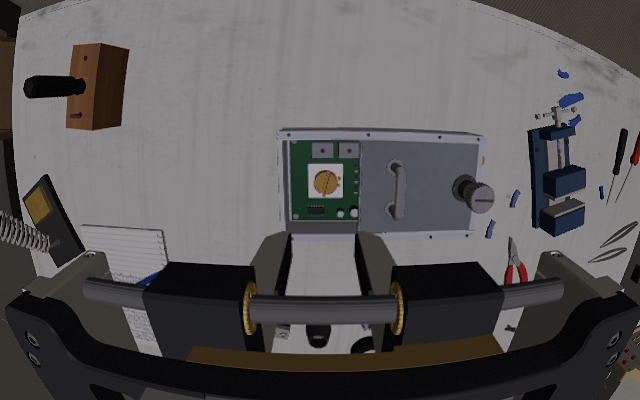

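View pics/w5c.png

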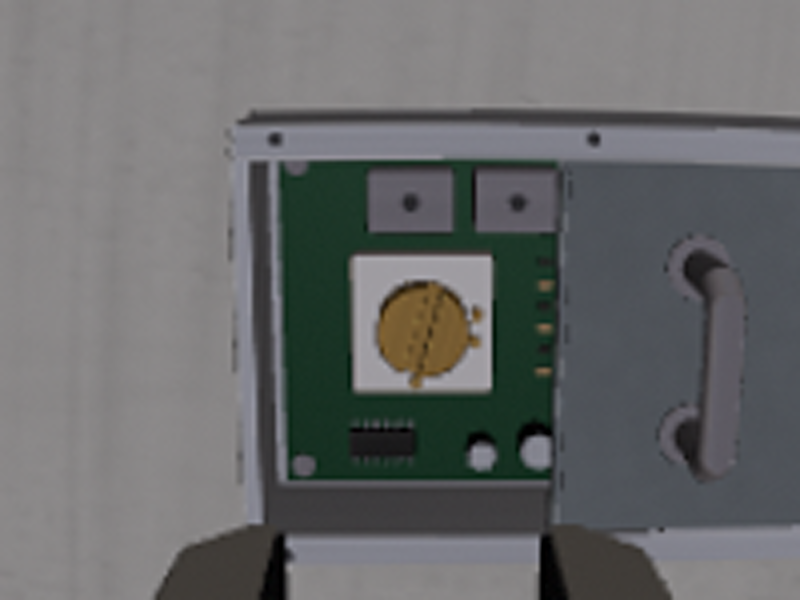

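Run:
```python
import pickle,glob
from h import *
d=pickle.load(open(glob.glob("pics/wrist_15*.pkl")[0],"rb"))
im=d["img"]; hsv=cv2.cvtColor(im,cv2.COLOR_BGR2HSV)
m=cv2.inRange(hsv,(10,90,60),(30,255,255)); m[:165]=0;m[205:]=0;m[:,:305]=0;m[:,345:]=0
cs,_=cv2.findContours(m,cv2.RETR_EXTERNAL,cv2.CHAIN_APPROX_NONE)
c=max(cs,key=cv2.contourArea); print(cv2.contourArea(c),cv2.fitEllipse(c),cv2.minEnclosingCircle(c),cv2.boundingRect(c))
def P(a,b,z): return onz(d,220+a/4,100+b/4,z).round(1)
print("c",P(423,331,29.5),P(376,330,29.5),P(470,330,29.5))
s1,s2=P(436,285,29.5),P(415,385,29.5);print(s1,s2,np.degrees(np.arctan2(*(s1-s2)[1::-1])))
h1,h2=P(705,265,78),P(716,470,78);print("bar",h1,h2,(h1+h2)/2)
print("screw expected", proj(d,[523.1-72*np.sin(.096),-1.5+72*np.cos(.096),91.7]))
a,b=P(560,162,47),P(552,527,47);print("cover edge",a,b,np.degrees(np.arctan2(*(a-b)[1::-1])))
```

```text
376.5 ((325.6030578613281, 182.67752075195312), (22.34514808654785, 22.73048210144043), 175.96202087402344) ((326.0789489746094, 183.34210205078125), 13.027078628540039) (315, 171, 25, 26)
c [528.7 -72.4  29.5] [529.6 -84.2  29.5] [527.3 -60.6  29.5]
[516.6 -70.3  29.5] [543.  -73.   29.5] 174.16050768848254
bar [496.5 -15.5  78. ] [542.2  -5.5  78. ] [519.35 -10.5   78.  ]
screw expected (np.float64(484.82584127314715), np.float64(201.83864484002882))
cover edge [481.  -45.3  47. ] [571.6 -35.7  47. ] -173.9514933389994
```

Run:
```python
from h import *
robot.move_ptp([440,-348,225],[np.pi,0,3.04]); robot.move_gripper(0.5); robot.sleep(0.1)
d=cam("wrist","w6"); save(d); crop(d,230,80,430,230,4,"w6c");st()
e=cam("top"); save(e); crop(e,390,220,450,280,10,"t6c")
```

```text
16.73 tcp [ 440.08 -347.9   225.01] F [0.  0.6 0.3] M [ 0.041 -0.15   0.05 ] w 46.5
```

View pics/w6.png

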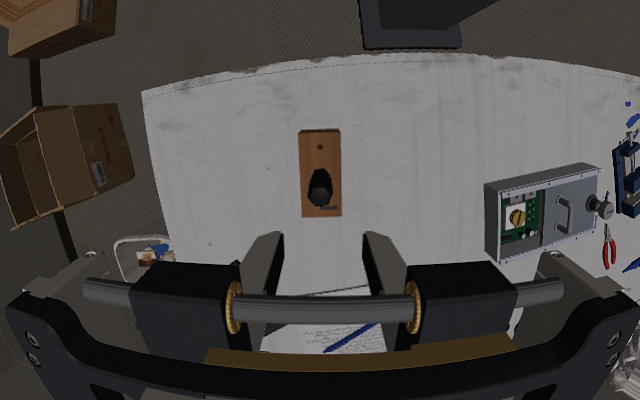

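View pics/w6c.png

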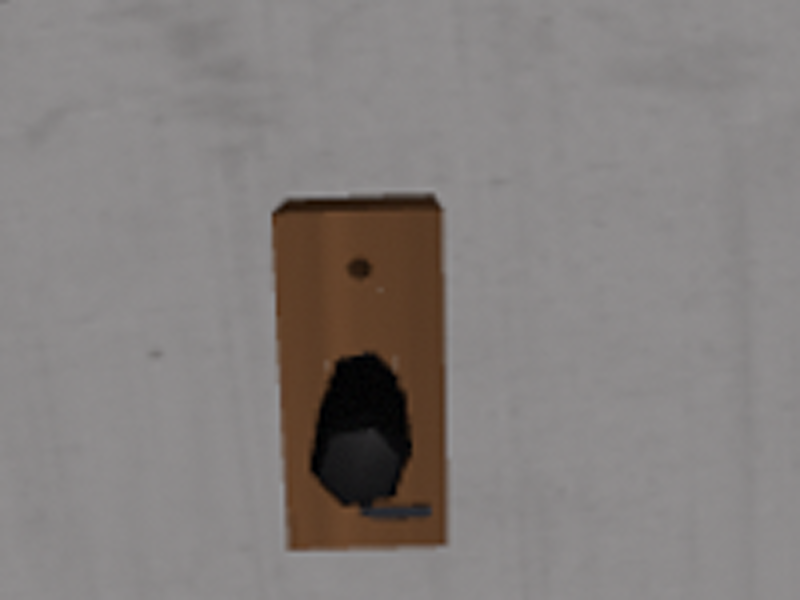

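Run:
```python
import pickle,glob
from h import *
d=pickle.load(open(glob.glob("pics/wrist_16*.pkl")[0],"rb"))
c=cv2.resize(d["img"][160:216,295:351],None,fx=10,fy=10,interpolation=cv2.INTER_CUBIC)
c=np.clip((c.astype(float)/90)**.6*255,0,255).astype(np.uint8); cv2.imwrite("pics/w6e.png",c)
def P(a,b,z): return onz(d,230+a/4,80+b/4,z).round(1)
k=[P(274,212,58),P(442,210,58),P(446,544,58),P(289,549,58)];print(k,np.mean(k,0))
for i in range(4):
  v=k[(i+1)%4]-k[i];print(np.linalg.norm(v),np.degrees(np.arctan2(v[1],v[0])))
print("small hole",P(358,268,58))
```

```text
[array([ 385.7, -370. ,   58. ]), array([ 389.7, -325.3,   58. ]), array([ 484.1, -332.4,   58. ]), array([ 481.1, -377.2,   58. ])] [ 435.15  -351.225   58.   ]
44.878614060596824 84.88648095508412
94.66662558684558 -4.301224174665341
44.900334074481016 -93.8310513610567
95.67131231461188 175.6839724801344
small hole [ 403.2 -349.2   58. ]
```

View pics/w6e.png

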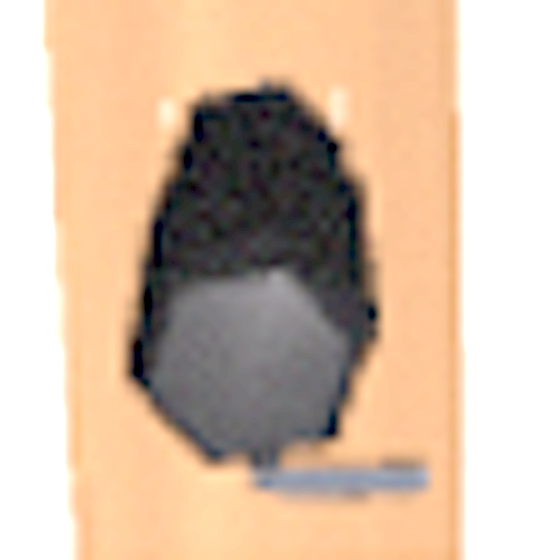

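Run:
```python
from h import *
robot.move_ptp([472,-354.5,150],[np.pi,0,3.04]); robot.sleep(0.15)
d=cam("wrist","w7"); save(d); st()
u,v=map(int,proj(d,[435,-351,140]));print(u,v)
c=cv2.resize(d["img"][v-35:v+35,u-35:u+35],None,fx=8,fy=8,interpolation=cv2.INTER_CUBIC)
c=np.clip((c.astype(float)/90)**.6*255,0,255).astype(np.uint8); cv2.imwrite("pics/w7e.png",c)
```

```text
17.41 tcp [ 472.4  -355.48  152.37] F [-0.4 -0.7 -0. ] M [ 0.061 -0.138  0.057] w 46.6
326 178
```

View pics/w7e.png

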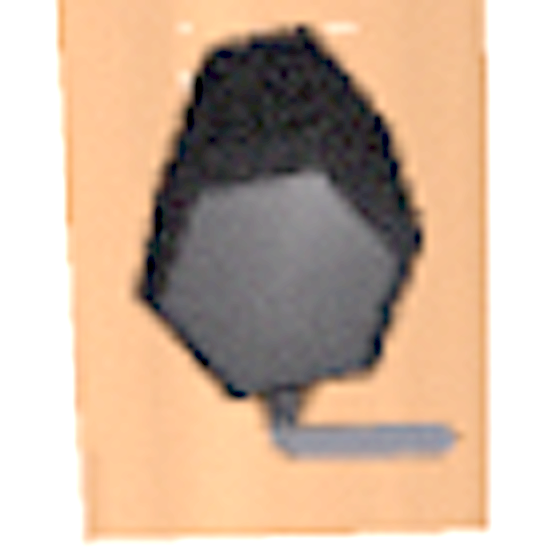

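Run:
```python
import pickle,glob
from h import *
d=pickle.load(open(glob.glob("pics/wrist_17*.pkl")[0],"rb"))
def P(a,b,z=140): return onz(d,326-35+a/8,178-35+b/8,z).round(1)
V=[P(203,195),P(320,170),P(405,250),P(373,372),P(238,395),P(145,293)]
print(np.mean(V,0))
for i in range(6):
  v=V[(i+1)%6]-V[i];a=np.degrees(np.arctan2(v[1],v[0]));print(V[i],np.linalg.norm(v),a,a%60)
a,b=P(93,538,58),P(487,522,58);print(a,b,np.degrees(np.arctan2(*(b-a)[1::-1])))
```

```text
[ 434.5        -351.08333333  140.        ]
[ 427.6 -356.1  140. ] 8.757282683572615 96.55694649816336 36.556946498163356
[ 426.6 -347.4  140. ] 8.655634003352912 40.314100160497276 40.314100160497276
[ 433.2 -341.8  140. ] 9.551963149007639 -19.57312583041013 40.426874169589865
[ 442.2 -345.   140. ] 10.124228365658315 -86.03534527714395 33.964654722856054
[ 442.9 -355.1  140. ] 10.322790320451134 -144.46232220802554 35.53767779197446
[ 434.5 -361.1  140. ] 8.521150157109055 144.07149757717707 24.07149757717707
[ 480.8 -376.1   58. ] [ 483.3 -332.4   58. ] 86.72577823651459
```

Run:
```python
from h import *
robot.move_linear([434.8,-351.2,158],[np.pi,0,np.radians(156.5)],speed=120)
d=cam("wrist","w8"); 
print(robot.move_linear([434.8,-351.2,88],speed=120,f_stop=12)); st()
robot.move_gripper(0.0); st("grip")
```

```text
False
 18.66 tcp [ 435.25 -351.5    88.32] F [ 0.  -0.4  0.3] M [-0.012 -0.171 -0.033] w 46.3
grip 19.2 tcp [ 434.95 -351.35   88.42] F [0.7 0.9 3. ] M [ 0.15  -0.113 -0.075] w 20.1
```

View pics/w8.png

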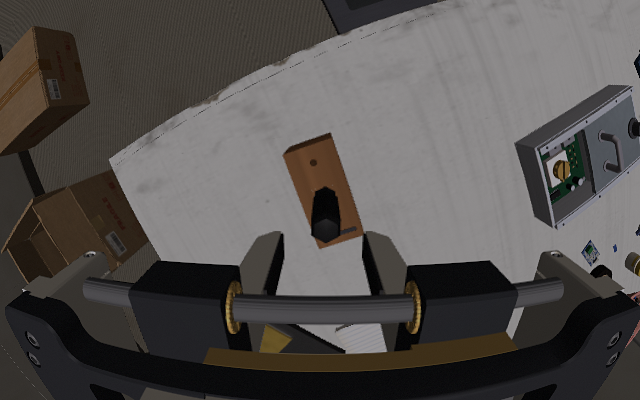

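Run:
```python
from h import *
robot.move_linear([435,-351.35,165],speed=120); robot.sleep(.1); st()
d=cam("wrist","w9"); save(d); crop(d,250,130,390,230,5,"w9c")
p=robot.current_tcp_pos(); print(robot.current_eef_rot(),proj(d,p+[0,0,-80]))
```

```text
20.09 tcp [ 434.48 -350.74  163.81] F [-0.9  0.9 -1. ] M [ 0.039 -0.131 -0.018] w 19.8
[ 3.14060866e+00 -1.93464993e-03  2.73139457e+00] (np.float64(324.41843791087706), np.float64(204.0861917194379))
```

View pics/w9c.png

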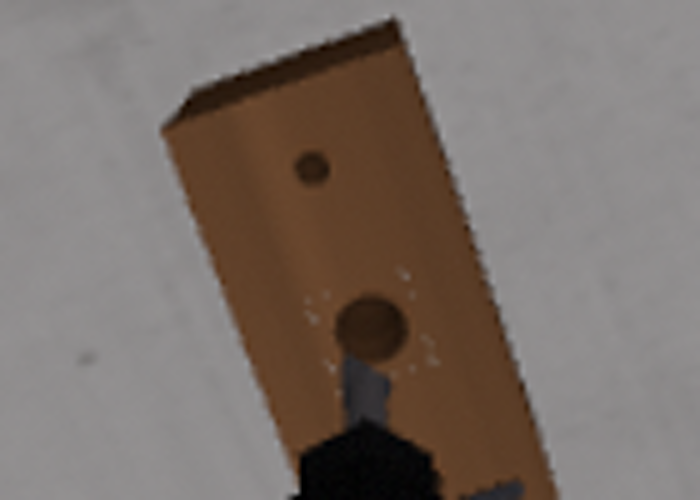

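Run:
```python
from h import *
robot.move_ptp([528.7,-72.4,165],[np.pi,0,np.radians(114.2)])
robot.move_linear([528.7,-72.4,135],speed=120);robot.sleep(.15); st()
d=cam("wrist","w10"); save(d); crop(d,250,130,390,230,5,"w10c")
p=robot.current_tcp_pos(); print(robot.current_eef_rot(),proj(d,p+[0,0,-80]))
e=cam("scene","s3")
```

```text
21.85 tcp [529.28 -72.99 135.8 ] F [-0.   0.4 -1. ] M [-0.036 -0.162 -0.039] w 19.7
[3.14048032e+00 1.11799253e-03 1.99281156e+00] (np.float64(323.863199883268), np.float64(202.5044515855428))
```

View pics/w10c.png

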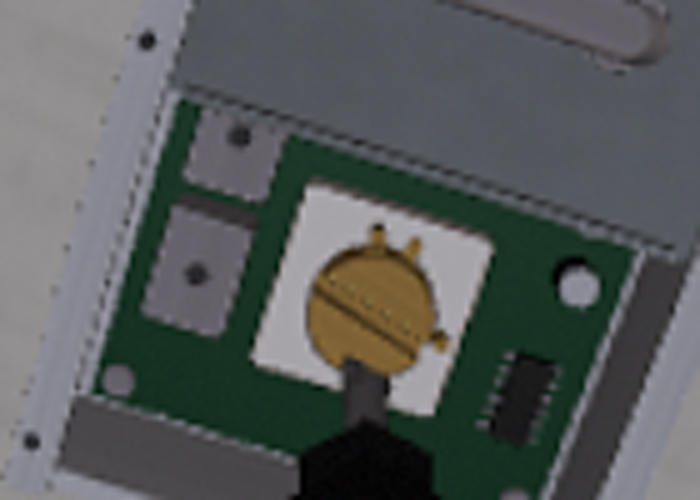

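View pics/s3.png

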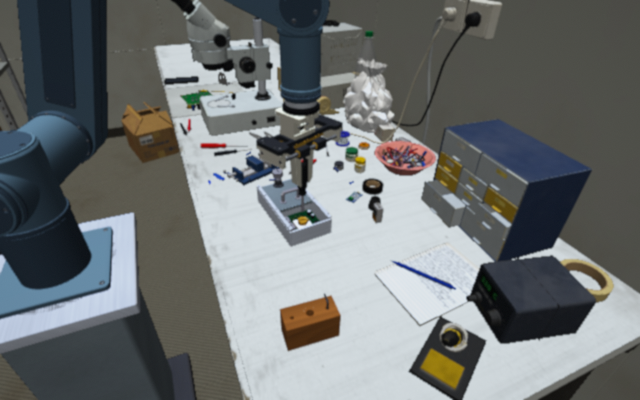

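Run:
```python
import pickle,glob
from h import *
d=pickle.load(open(glob.glob("pics/wrist_21*.pkl")[0],"rb"))
x0,y0=292,165
c=cv2.resize(d["img"][y0:y0+60,x0:x0+60],None,fx=10,fy=10,interpolation=cv2.INTER_CUBIC)
c=np.clip(c.astype(float)*1.6,0,255).astype(np.uint8); cv2.imwrite("pics/w10e.png",c)
def P(a,b,z=29.5): return onz(d,250+a/5,130+b/5,z).round(2)
print(P(371.5,312),P(306,311),P(437,311),P(371,247))
a,b=P(323,286),P(420,348);print(np.degrees(np.arctan2(*(b-a)[1::-1])))
# offset of seen tip vs predicted
print(P(366,368,55.8))
```

```text
[529.22 -71.55  29.5 ] [518.26 -76.27  29.5 ] [540.03 -66.49  29.5 ] [524.14 -60.5   29.5 ]
-9.422441161440972
[529.17 -73.99  55.8 ]
```

View pics/w10e.png

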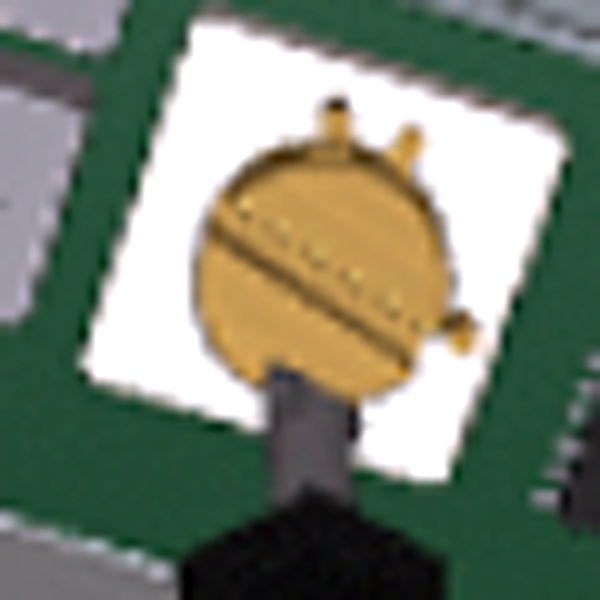

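Run:
```python
import pickle,glob
from h import *
d=pickle.load(open(glob.glob("pics/wrist_21*.pkl")[0],"rb"))
def P(a,b,z=29.5): return onz(d,292+a/10,165+b/10,z).round(2)
def ang(a,b): return np.degrees(np.arctan2(*(b-a)[1::-1]))
print(P(324,281))
print(ang(P(215,235),P(405,360)),ang(P(245,210),P(440,330)))
a,b=P(270,370,55.8),P(357,413,55.8);print(a,b,np.linalg.norm(a-b),ang(a,b),(a+b)/2)
```

```text
[529.57 -72.12  29.5 ]
-10.241503937069645 -8.364306139213166
[525.42 -74.15  55.8 ] [533.57 -74.61  55.8 ] 8.162971272765908 -3.230444752910881 [529.495 -74.38   55.8  ]
```

Run:
```python
from h import *
r=robot.move_linear([529.35,-70.9,114],[np.pi,0,np.radians(110.7)],speed=60,f_stop=6);robot.sleep(.15); st(r)
d=cam("wrist","w11"); save(d)
x0,y0=292,165
c=cv2.resize(d["img"][y0:y0+60,x0:x0+60],None,fx=10,fy=10,interpolation=cv2.INTER_CUBIC)
c=np.clip(c.astype(float)*1.6,0,255).astype(np.uint8); cv2.imwrite("pics/w11e.png",c)
```

```text
False 22.6 tcp [529.67 -71.01 114.38] F [ 0.2  0.4 -1.5] M [ 0.018 -0.163 -0.001] w 19.9
```

View pics/w11e.png

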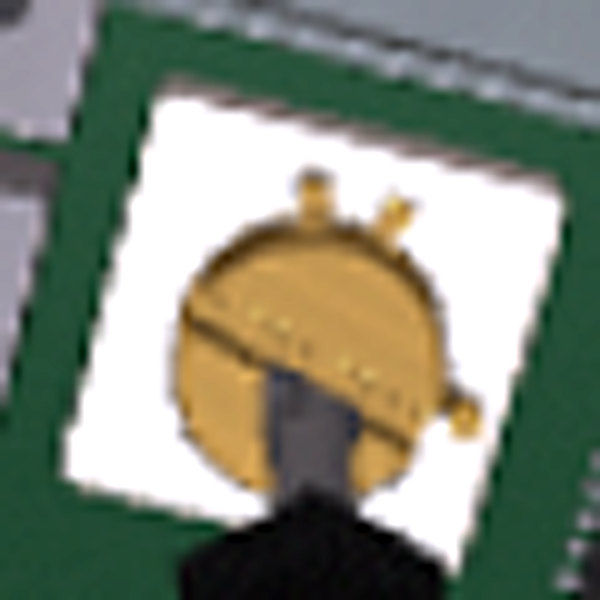

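Run:
```python
import pickle,glob
from h import *
d=pickle.load(open(glob.glob("pics/wrist_22*.pkl")[0],"rb"))
t=np.array([529.67,-71.01,34.38])
print(proj(d,t),proj(d,t-[0,0,4.9]))
def P(a,b,z=29.5): return onz(d,292+a/10,165+b/10,z).round(2)
def ang(a,b): return np.degrees(np.arctan2(*(b-a)[1::-1]))
print("slot",ang(P(185,318),P(410,445)),ang(P(225,300),P(420,408)),"blade",ang(P(272,368,34.4),P(358,408,34.4)))
print("tip",P(315,388,34.4),"rotor centre",P(308,362),"slot mid at 315",P(315,374))
```

```text
(np.float64(323.759922496762), np.float64(202.5859553652777)) (np.float64(323.7434264908036), np.float64(200.82244810340686))
slot -9.946608062234493 -9.38331402986911 blade -5.337896300731103
tip [529.84 -72.07  34.4 ] rotor centre [529.04 -71.6   29.5 ] slot mid at 315 [529.97 -72.39  29.5 ]
```

Run:
```python
from h import *
o=[np.pi,0,np.radians(108.7)]
robot.move_linear([529.0,-71.2,113],o,speed=30)
r=robot.move_linear([529.0,-71.2,103],o,speed=20,f_stop=7); st(r)
```

```text
True 23.37 tcp [529.02 -71.21 104.13] F [-0.2 -0.5  5.6] M [ 0.014  0.061 -0.031] w 19.8
```

Run:
```python
from h import *
p=robot.current_tcp_pos(); robot.move_linear([p[0],p[1],104.6],speed=20); st()
q=np.array(robot.current_qpos()); q0=q[5]
for a in [0.3,0.6,0.9,1.1,1.2,1.3,1.4,1.5,1.6]:
    t=q.copy(); t[5]=q0+a; robot.move_j(t); st(f"{a}")
    m=robot.current_ft_torque()[2]
    if abs(m)>0.2: break
robot.sleep(0.05); st(); print(robot.current_eef_rot())
d=cam("wrist","w12"); save(d)
x0,y0=282,155
c=cv2.resize(d["img"][y0:y0+70,x0:x0+70],None,fx=8,fy=8,interpolation=cv2.INTER_CUBIC)
c=np.clip(c.astype(float)*1.6,0,255).astype(np.uint8); cv2.imwrite("pics/w12e.png",c)
```

```text
23.62 tcp [528.97 -71.2  104.38] F [ 0.3 -0.3 -0.2] M [-0.034 -0.23   0.003] w 20.0
0.3 24.01 tcp [529.05 -71.23 104.34] F [0.8 0.1 0.6] M [-0.017 -0.141  0.043] w 19.6
0.6 24.4 tcp [529.06 -71.11 104.37] F [-0.1  0.3  0.4] M [ 0.093 -0.158 -0.015] w 19.4
0.9 24.79 tcp [529.11 -71.   104.34] F [ 0.9  1.1 -0.6] M [ 0.295 -0.323  0.066] w 19.9
1.1 25.1 tcp [529.18 -70.98 104.36] F [1.3 2.5 0.1] M [ 0.556 -0.432  0.006] w 19.8
1.2 25.35 tcp [529.17 -70.98 104.39] F [ 2.2  2.5 -0.2] M [ 0.639 -0.606  0.033] w 20.3
1.3 25.6 tcp [529.21 -71.04 104.4 ] F [ 1.7  2.6 -0.8] M [ 0.776 -0.667  0.024] w 19.5
1.4 25.85 tcp [529.22 -71.05 104.37] F [ 3.6  2.6 -1.8] M [ 0.809 -0.78  -0.02 ] w 20.1
1.5 26.1 tcp [529.25 -71.07 104.42] F [ 4.1  3.4 -0.9] M [ 0.966 -0.94   0.029] w 19.7
1.6 26.35 tcp [529.29 -71.06 104.42] F [ 3.9  3.2 -2.1] M [ 0.937 -1.015  0.045] w 19.6
 26.4 tcp [529.28 -71.1  104.41] F [ 3.2  3.3 -1.7] M [ 0.891 -0.982  0.006] w 19.9
[-3.14059858e+00  6.74298753e-04  3.02487725e-01]
```

View pics/w12e.png

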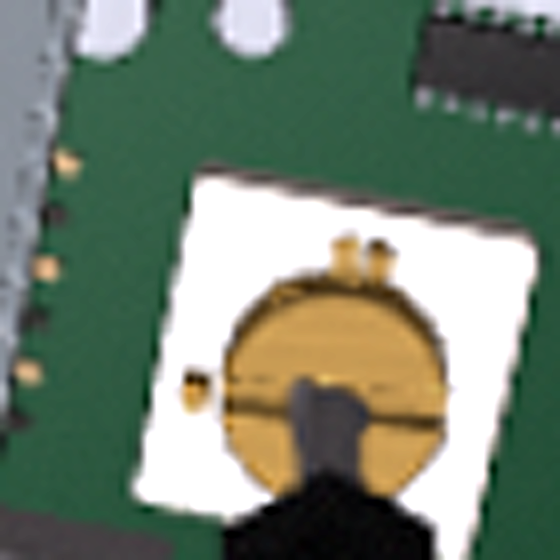

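Run:
```python
import pickle,glob
from h import *
d=pickle.load(open(glob.glob("pics/wrist_26*.pkl")[0],"rb"))
def P(a,b,z=29.5): return onz(d,282+a/8,155+b/8,z)
def ang(a,b): return np.degrees(np.arctan2(*(b-a)[1::-1]))
print("slot",ang(P(225,404),P(443,424)),"white sq top",ang(P(205,172),P(525,235)),"left",ang(P(200,180),P(137,495)),"right",ang(P(532,250),P(462,560)))
print("blade",ang(P(297,380),P(367,402)))
d=pickle.load(open(glob.glob("pics/wrist_22*.pkl")[0],"rb"))
def P(a,b,z=29.5): return onz(d,292+a/10,165+b/10,z)
print("before: white top",ang(P(165,85),P(555,185)),"left",ang(P(150,100),P(65,475)))
```

```text
slot -78.18917718953013 white sq top -84.07183689478086 left -174.534369122648 right -173.64161355724494
blade -90.93875080273526
before: white top 6.0197295796944905 left -82.58032116886706
```

Run:
```python
from h import *
q=np.array(robot.current_qpos()); q0=q[5]
t=q.copy(); t[5]=q0+0.12; robot.move_j(t); robot.sleep(.1); st()
d=cam("wrist","w13"); save(d)
x0,y0=282,155
c=cv2.resize(d["img"][y0:y0+70,x0:x0+70],None,fx=8,fy=8,interpolation=cv2.INTER_CUBIC)
c=np.clip(c.astype(float)*1.6,0,255).astype(np.uint8); cv2.imwrite("pics/w13e.png",c)
```

```text
26.8 tcp [529.37 -71.13 104.42] F [ 3.7  2.2 -1.6] M [ 0.762 -0.866  0.066] w 19.7
```

View pics/w13e.png

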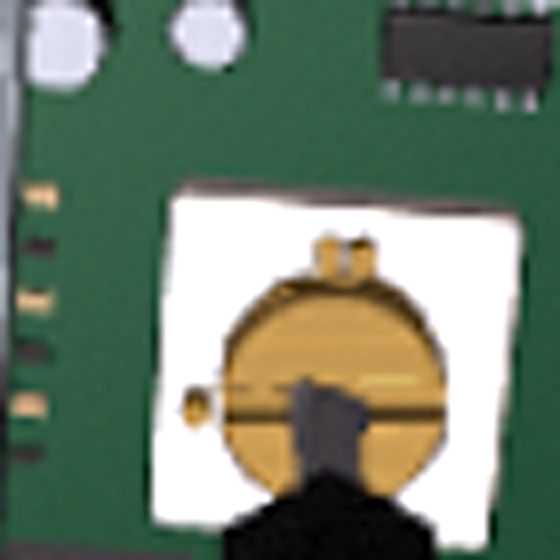

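```bash
python3 - <<'E'
import pickle,glob
from h import *
def ang(a,b): return np.degrees(np.arctan2(*(b-a)[1::-1]))
def run(g,x0,y0,k,cen,tabs,slot,sq):
    d=pickle.load(open(glob.glob(f"pics/wrist_{g}*.pkl")[0],"rb"))
    P=lambda p,z=29.5: onz(d,x0+p[0]/k,y0+p[1]/k,z)
    for zt in (29.5,27): print(g,"tabs",zt,[round(ang(P(cen),P(t,zt)),1) for t in tabs],[round(np.linalg.norm(P(cen)-P(t,zt)),1) for t in tabs])
    print("slot",[round(ang(P(a),P(b)),1) for a,b in slot],"sq",[round(ang(P(a),P(b)),1) for a,b in sq])
run("22",292,165,10,(309,362),[(314,195),(395,215),(463,413)],[((185,318),(410,445))],[((165,85),(555,185))])
run("26.4",282,155,8,(335,395),[(346,255),(379,258),(196,390)],[((225,404),(443,424))],[((205,172),(525,235))])
run("26.9",282,155,8,(335,395),[(329,258),(362,258),(196,405)],[((225,412),(445,413))],[((178,190),(520,218))])
E
ls pics/*.pkl
```

```text
22 tabs 29.5 [np.float64(109.1), np.float64(81.6), np.float64(1.6)] [np.float64(14.6), np.float64(14.7), np.float64(13.9)]
22 tabs 27 [np.float64(109.0), np.float64(80.0), np.float64(-1.4)] [np.float64(14.2), np.float64(14.4), np.float64(14.5)]
slot [np.float64(-9.9)] sq [np.float64(6.0)]
26.4 tabs 29.5 [np.float64(13.1), np.float64(0.4), np.float64(105.2)] [np.float64(14.8), np.float64(15.1), np.float64(14.2)]
26.4 tabs 27 [np.float64(12.8), np.float64(-0.6), np.float64(108.5)] [np.float64(14.3), np.float64(14.7), np.float64(14.5)]
slot [np.float64(-78.2)] sq [np.float64(-84.1)]
pics/top_16.78.pkl
pics/wrist_10.93.pkl
pics/wrist_15.03.pkl
pics/wrist_16.73.pkl
pics/wrist_17.41.pkl
pics/wrist_2.29.pkl
pics/wrist_20.14.pkl
pics/wrist_21.90.pkl
pics/wrist_22.65.pkl
pics/wrist_26.45.pkl
pics/wrist_26.85.pkl
pics/wrist_4.57.pklTraceback (most recent call last):
  File "<stdin>", line 11, in <module>
  File "<stdin>", line 5, in run
IndexError: list index out of range
```

Run:
```python
import pickle,glob
from h import *
def ang(a,b): return np.degrees(np.arctan2(*(b-a)[1::-1]))
d=pickle.load(open("pics/wrist_26.85.pkl","rb"))
P=lambda p,z=29.5: onz(d,282+p[0]/8,155+p[1]/8,z)
print([round(ang(P((335,395)),P(t)),1) for t in [(329,258),(362,258),(196,405)]],ang(P((225,412)),P((445,413))),ang(P((178,190)),P((520,214))),"blade",ang(P((297,380)),P((367,405))))
print(robot.current_eef_rot())
```

```text
[np.float64(13.2), np.float64(0.2), np.float64(105.1)] -79.53871688925969 -83.36718899954651 blade -99.83411432939342
[-3.14077162e+00  5.93036258e-04  1.86405384e-01]
```

Run:
```python
from h import *
q=np.array(robot.current_qpos()); q[5]-=0.25; robot.move_j(q); st()
p=robot.current_tcp_pos()
robot.move_linear([p[0],p[1],170],speed=100); robot.sleep(.1); st()
d=cam("wrist","w14"); save(d); p=robot.current_tcp_pos(); print(proj(d,p-[0,0,80]))
x0,y0=262,140
c=cv2.resize(d["img"][y0:y0+100,x0:x0+120],None,fx=6,fy=6,interpolation=cv2.INTER_CUBIC)
c=np.clip(c.astype(float)*1.4,0,255).astype(np.uint8); cv2.imwrite("pics/w14e.png",c)
```

```text
27.2 tcp [529.36 -71.33 104.45] F [ 2.7  0.9 -0.3] M [ 0.523 -0.705  0.02 ] w 19.5
 28.11 tcp [528.6  -71.18 169.06] F [-0.2  0.2 -1. ] M [-0.005  0.009  0.054] w 19.8
(np.float64(321.6309908027742), np.float64(202.6698285669324))
```

View pics/w14e.png

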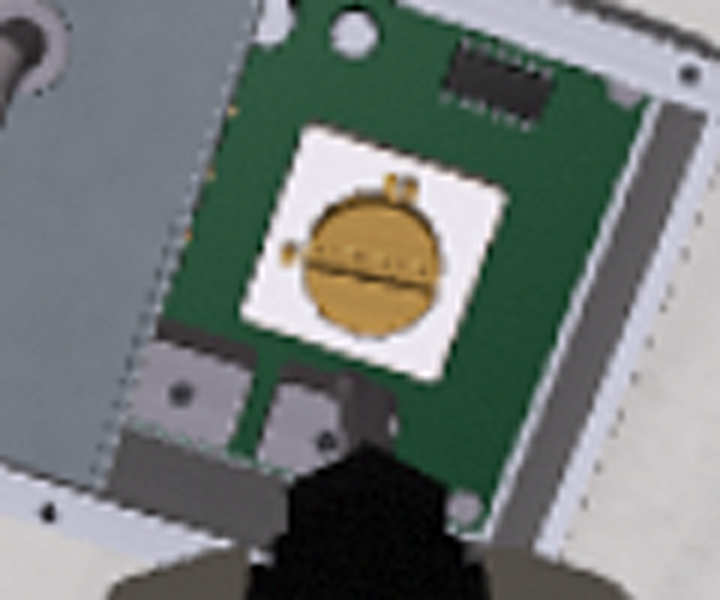

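Run:
```python
from h import *
robot.move_ptp([434.95,-351.35,172],[np.pi,0,np.radians(156.5)])
robot.move_linear([434.95,-351.35,146],speed=60);robot.sleep(.2); st()
d=cam("wrist","w15"); save(d); p=robot.current_tcp_pos(); print(proj(d,p-[0,0,80]))
x0,y0=262,140
c=cv2.resize(d["img"][y0:y0+100,x0:x0+120],None,fx=6,fy=6,interpolation=cv2.INTER_CUBIC)
c=np.clip(c.astype(float)*1.4,0,255).astype(np.uint8); cv2.imwrite("pics/w15e.png",c)
```

```text
31.34 tcp [ 435.12 -351.6   146.41] F [-0.1 -0.5 -0.1] M [ 0.064 -0.172 -0.04 ] w 19.7
(np.float64(324.59945112115076), np.float64(203.69549291345038))
```

View pics/w15e.png

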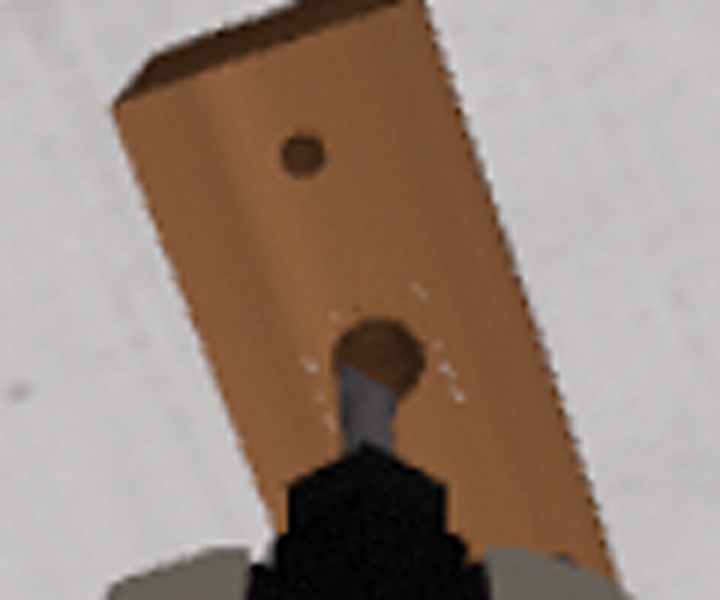

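Run:
```python
from h import *
r=robot.move_linear([435.3,-350.6,110],speed=50,f_stop=8); st(r)
if not r:
    r=robot.move_linear([435.2,-350.9,87],speed=30,f_stop=6); st(r)
```

```text
False 32.26 tcp [ 435.45 -350.77  110.16] F [ 0.2 -0.2 -0.7] M [ 0.037 -0.141  0.028] w 19.6
True 32.94 tcp [ 434.95 -350.58   88.39] F [-0.7  0.8  4.6] M [ 0.055 -0.087 -0.032] w 19.8
```

Seated at the same height (88.4) as the pick. Release and look.

Run:
```python
from h import *
robot.move_gripper(0.5); st("open")
p=robot.current_tcp_pos()
robot.move_linear([p[0],p[1],165],speed=120)
robot.move_ptp([400,-250,330],[np.pi,0,np.radians(100)]); robot.sleep(.2); st()
cam("scene","s4"); d=cam("wrist","w16"); e=cam("top"); crop(e,235,170,435,290,4,"t16")
s=cv2.imread("pics/s4.png"); cv2.imwrite("pics/s4c.png",cv2.resize(s[160:360,220:420],None,fx=3,fy=3,interpolation=cv2.INTER_CUBIC))
```

```text
open 33.59 tcp [ 434.5  -350.08   87.69] F [-0.2 -0.1  0. ] M [ 0.023 -0.117 -0.036] w 46.4
 35.58 tcp [ 399.85 -250.18  328.78] F [ 0.7 -0.   0.2] M [ 0.015 -0.072  0.005] w 46.5
```

View pics/s4c.png

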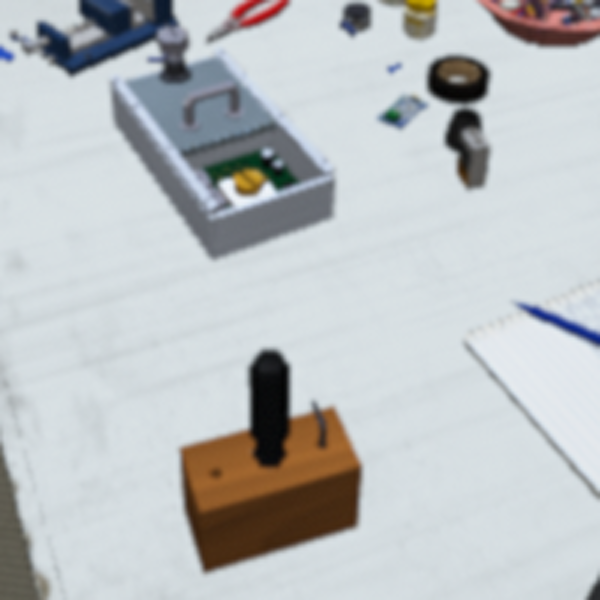

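View pics/w16.png

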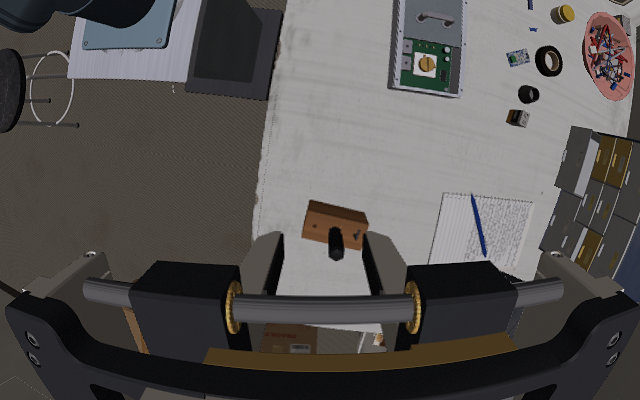

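View pics/t16.png

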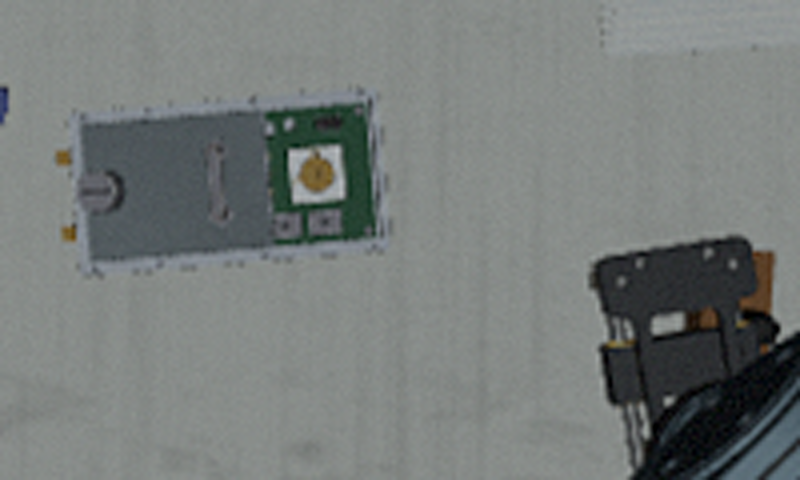

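Run:
```python
from h import *
a=np.radians(5.5); u=np.array([-np.sin(a),np.cos(a)]); bar=np.array([524.2,-5.8])
o=[np.pi,0,np.pi+a]
s=bar-45*u
robot.move_ptp([s[0],s[1],130],o); robot.move_gripper(0.0)
print(robot.move_linear([s[0],s[1],66],speed=120,f_stop=10)); robot.sleep(.2); st()
g=bar-12*u
r=robot.move_linear([g[0],g[1],66],speed=40,f_stop=9); st(r)
print((robot.current_tcp_pos()[:2]-bar)@u)
d=cam("wrist","w17")
```

```text
False
 38.67 tcp [529.19 -50.78  66.89] F [-0.1  0.6  0.6] M [ 0.1   -0.152 -0.014] w 0.3
True 39.33 tcp [525.9  -24.49  65.95] F [ 0.4 -3.2  2.2] M [-0.486 -0.122 -0.   ] w 0.5
-18.7672911112418
```

View pics/w17.png

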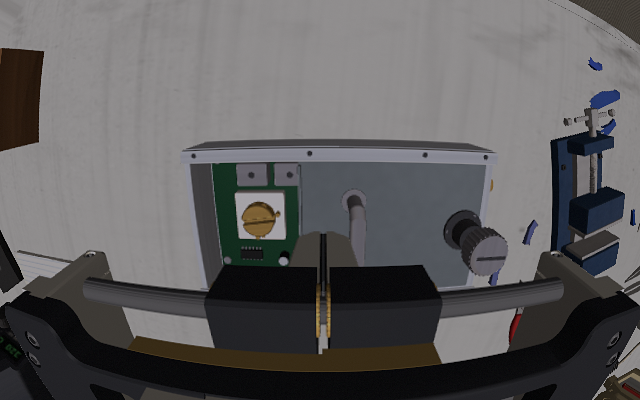

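Run:
```python
from h import *
a=np.radians(5.5); u=np.array([-np.sin(a),np.cos(a)]); p=robot.current_tcp_pos()
s=p[:2]-15*u
robot.move_linear([s[0],s[1],66],speed=100); robot.move_linear([s[0],s[1],150],speed=200)
robot.move_ptp([525,0,240],[np.pi,0,0]); robot.sleep(.3); st()
d=cam("wrist","w18"); save(d); crop(d,200,100,400,250,4,"w18c")
for z in (84.5,91.7): print(z,[ (v-o)*4 for v,o in zip(proj(d,[516.2,70.2,z]),(200,100))])
```

```text
43.33 tcp [ 5.2502e+02 -2.0000e-02  2.4001e+02] F [-0.1  0.   0.2] M [ 0.105 -0.004 -0.037] w 0.4
84.5 [np.float64(227.37500972194744), np.float64(359.98680443835383)]
91.7 [np.float64(221.96850387331187), np.float64(367.11752677707636)]
```

View pics/w18c.png

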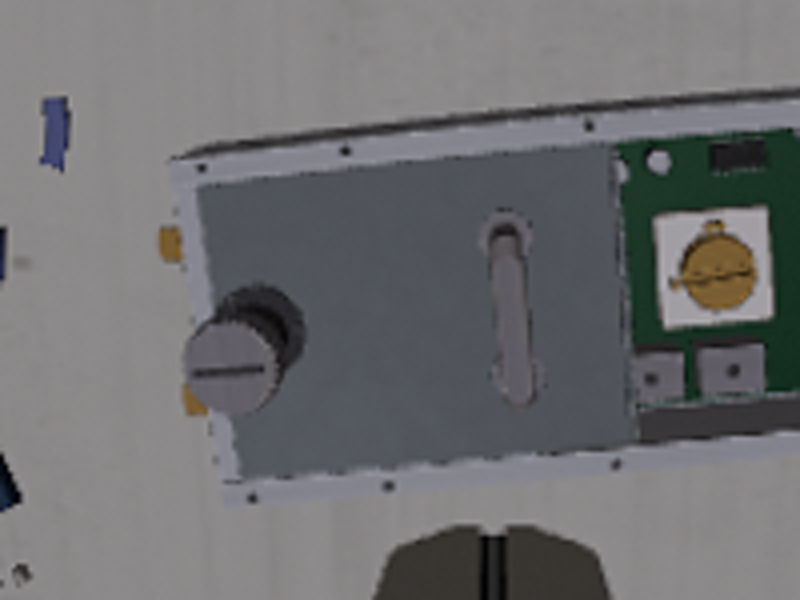

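Run:
```python
from h import *
robot.hand_in(); st()
```

```text
the job is handed in; nothing more can be done
the job is handed in; nothing more can be done
```

The job is done and handed in at about 43 s of the 72 s allowed. I know of nothing that failed.

- **Screw:** I pulled it up about 9.4 mm and turned it anticlockwise about 1.6 rad, until the wrist torque showed the stop. In the last picture the head's row matches a screw parked up by 7.2 mm rather than one that is down. The column was about 2 mm off either way.
- **Cover:** I slid it 72.0 mm to its stop. A second push on the handle met the stop again, so it is fully open.
- **Trimmer:** I turned it clockwise until the pointer reached its stop post, and a further 0.12 rad of wrist turn did not move it. The slot measured about 1.46 rad from shut, against the 1.45 rad stop. The wrist torque never showed a clear stop, and the blade ended about 10 degrees off where the gripper yaw put it, which points to some slip in the grip. So the trimmer result rests on the pictures.
- **Screwdriver:** It is back in its hole, released at the same gripper height as when it was picked up (88.4 mm). The scene picture shows it upright.
- **Bystanders:** The robot made no contact with the battery, board or cutters. In the later pictures they looked undisturbed; I did not measure their positions.

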